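# Hold a spring clip gaping over a batch card

## Task

Fold both carton flaps well back past upright, then squeeze the orange spring clip's handles to free it from the divider inside and lift it out. Bring it over the yellow batch card and hold it there, jaws down and wide open, astride the middle of the card's top edge and lined up with it, with the edge between the jaws and the clip touching neither card nor stand: finish while still holding it squeezed open like that (do not let go or clip it on). Do not shift the yellow card's stand, and leave the blue card and the other things on the table where they are.

Things in the scene. Friction and masses are not known exactly. Their poses are not given: they have to be found in the camera images.
- carton: Brown cardboard carton, open-topped under its two flaps, fixed to the table. Origin: centre of its underside, on the table. Outside 88 mm along its x, 158 mm along its y, 98 mm high; walls 4 mm. A white divider card (4 mm thick, its top 48 mm above the table) stands inside along the carton's x axis at y = 0; the clip sits on it.
- flap_left (a joint): Angle of the carton flap hinged on the +y end wall's rim (hinge line along the carton's x, at y = +77 mm, 98 mm above the table). 0 = lying level, pointing to the middle; starts ajar at 0.5 to 0.9; 1.57 = upright; stops at 2.7, folded outward. Flap 84 mm wide (x), 40 mm from hinge to free edge, 3 mm thick; stays where left (under 1 N at its edge moves it).
- flap_right (a joint): The same for the flap hinged at the -y end wall (y = -77 mm), a mirror image; angles mean the same. A clear gap of at least 80 mm remains between the two ajar flaps' free edges.
- clip: Orange plastic spring clip (90 g), clothes-peg style: two halves on an 11 mm thick steel barrel. Origin: barrel centre. x: hinge axis, in the carton along the carton's x. z: from jaws up to handles, upright at the start. It starts with the barrel resting on the divider's top (origin 54 mm above the table), the jaws nipping the divider.
- clip_grip (a point): Midway between the handles, 28 mm above the clip's origin. Handles: flat plates 26 mm wide (x), 5 mm thick, black ends, squeezed along the clip's y. Relaxed they flare up and outward to 58 mm over their outsides at the top, 38 mm above the origin. Squeezed to the stop they are parallel, 27 mm over their outsides, from 4 to 46 mm above the origin.
- clip_jaws (a point): Midway between the jaw tips, 42 mm below the clip's origin. Jaws 34 mm wide (x), 5 mm thick; shut they reach 45 mm below the origin. At the stop the tips stand 33 mm apart, 42 mm below the origin, and the gap narrows towards the barrel (18 mm at 22 mm below the origin).
- clip_open (a joint): Angle of each half of the clip, both moving alike: 0 = jaws shut, handles relaxed; 0.36 = stop, handles squeezed parallel, jaws wide open. The spring always closes it: squeezing at mid-handle takes about 5 N per finger to begin with, 13 N at the stop.
- yellow_stand: Dark steel stand, 100 mm (x) by 50 mm (y), 24 mm high, loose but heavy (0.7 kg), carrying an upright rigid yellow card 90 mm wide along the stand's x axis and 4 mm thick (y), with a white panel on each face. Origin: centre of its underside.
- yellow_card_edge (a point): Middle of the yellow card's top edge, 100 mm above the table; axes as the stand's (x along the edge).
- blue_stand: The same stand with a blue card (also 100 mm high): leave it alone. Yellow and blue may change places.
- cup: Steel cup, 68 mm across, 60 mm high, origin under its centre: leave it alone.
- loaf_tin: Aluminium loaf tin 110 x 200 x 70 mm, origin under its centre: leave it alone.
- jar: Amber jar with white cap, 72 mm across, 110 mm high, origin under its centre: leave it alone.
- syrup: Yellow bottle with red cap, 64 mm across, 170 mm high, origin under its centre: leave it alone.
- spatula: Spatula lying flat, leave it alone.
Things that resemble listed ones, but are neither listed nor needed, are in the scene too. Of the things like the clip, leave any that is purple; of the rest the larger one is meant.

How it is judged (in metres and radians):
On the way, in this order (a step that is already met when the one before it is completed fails the run):
1. both carton flaps are folded back past upright (value of joint each of flap_left, flap_right above 1.75 rad), for 0.2 s.
2. the clip is out of the carton, held squeezed open by the fingers (height (world z) of clip above 0.15 m and value of joint clip_open above 0.2 rad and contact force between clip and the fingers above 2 N), for 0.2 s.
At the end, for the whole second after the job is handed in: Flaps past 1.75 rad; fingers hold the clip still, open over 0.27 rad, within 0.25 rad of upright, 0.2 rad of the edge's line; edge middle 7-36 mm below the barrel centre, within 20 mm along and 10 mm across; no touch (0.3 N) of card or stand by clip or fingers; stand moved under 20 mm (all of step 1 and value of joint clip_open above 0.27 rad and contact force between clip and the fingers above 3 N and angle between clip's own z axis and vertical below 0.25 rad and angle between the x axis of clip and the x axis of yellow_stand, either way round below 0.2 rad and z of yellow_card_edge in the frame of clip between -0.036 and -0.007 m and x of yellow_card_edge in the frame of clip between -0.02 and 0.02 m and y of yellow_card_edge in the frame of clip between -0.01 and 0.01 m and contact force between each of clip, the fingers and yellow_stand below 0.3 N and linear speed of clip below 0.02 m/s and distance of yellow_stand from where it was at the start of the episode below 0.02 m and angle between yellow_stand's own z axis and vertical below 0.05 rad); the arm keeps its last pose, push and grip.
It fails at once if the blue card's stand is shifted by more than 30 mm (distance of blue_stand from where it was at the start of the episode above 0.03 m).
It fails at once if another thing on the table is shifted by more than 50 mm (distance of any of cup, loaf_tin, jar, syrup, spatula from where it was at the start of the episode above 0.05 m).
It fails at once if a thing on the table is tipped over (angle between any of cup, loaf_tin, jar, syrup, spatula's own z axis and vertical above 0.5 rad).
It also fails if it takes over 64 s, if anything falls off the work surface, if the arm or the gripper's body presses on something with over 40 N, if the wrist force passes 120 N, or if a joint passes its speed limit or range.

## Robot

A 6-joint arm with a two-finger parallel gripper is mounted at the origin on the work surface. World frame = base frame: x ahead of the robot, y to its left, z up, the work surface at z = 0. Lengths are in m, angles in degrees, forces in N, time in s.
With the tool pointing down it reaches from about 0.4 to 0.825 m from the base axis. Payload 7 kg.
Tool frame: the origin (TCP) lies between the finger pads; the fingertips stand 19 mm ahead of it and the grasp point (between the pads) is the TCP (r.finger_overhang is the distance from the TCP to the fingertips, in m); z points along the fingers, y is the direction in which the jaws open and shut (so a half turn about z gives the same grasp; the last joint's range is limited). The gripper opens to 88 mm and grips with 3 to 60 N. Pads are 19 mm wide; open, the fingers measure 130 mm over their backs; the gripper's body (78 mm by 193 mm) begins 47 mm behind the grasp point.
Start: joints at [-47.55, 20.546, 0.682, 0, -70.136, -16.507], TCP at [0.295, -0.607, 0.246] pointing down, gripper open.
Joint ranges: [-176.03, 176.03], [-82.01, 121.73], [-58.28, 71.71], [-173.87, 95.51], [-174.79, -0.11], [-173.66, 173.66]. Speed limits (degrees/s): [136.94, 136.94, 172.46, 180, 180, 180].

## Interface

Orientations are given as [roll, pitch, yaw] about the fixed x, y, z axes, in that order (R = Rz(yaw) Ry(pitch) Rx(roll)).
In Python, from plant import r, optics gives the robot as it stands. The module is installed in compiled form; this text tells all that it offers.
- The arm moves only by the tool step_arm, never from a script. Its argument "increments" is a list of rows, each an object of numbers: "tx", "ty", "tz": the shift along the world's x, y, z in mm; "ax", "ay", "az": the turn, a rotation vector about the world's x, y, z in degrees; "claw": the gripper command: -1 is shut, 1 is fully open, values between are in proportion. In form: [{"tx": .., "ty": .., "tz": .., "ax": .., "ay": .., "az": .., "claw": ..}, ...]. A call has 1 to 12 rows; each row shifts and turns the commanded pose from where the row before left it; what a row does not reach is not made up. A row lasts 1/10 s, in which the tool goes at most 50 mm and 8.59 degrees, less where a joint would pass 70% of its speed; a pose out of reach is approached as far as the arm can. A call with a gripper value outside its range is refused whole. The fingers move at their own pace and stop on an object; "newtons" is the grip in N (left out, the last holds). Time passes only in rows, so rows that do not move let the fingers close. It gives the time, the measured TCP pose, the force and the opening at its end, in the units of the state.
- r.get_state(): the state, without advancing time (a new reading comes with each control period).
- optics.capture(name): name is "scene" or "side" or "wrist"; returns a dict with "image" (384x512x3 uint8, blue, green, red), "depth" (384x512 float32, m along the optical axis (not along the pixel's ray), 0 where there is no reading), "fx", "fy", "cx", "cy" (pixels), "R" (3x3) and "t" (3): a world point X has camera coordinates R X + t. Camera axes: x right, y down, z forward; pixel columns grow to the right and rows downward; lengths in m; the calibration is good to about 2 mm. A picture is of the moment at which its call begins.
- r.close_job(): hands the job in, once; it reports no verdict.
The state is a dict: "time_s": time; "joints": joint angles; "qd": joint speeds; "joint_torque": joint torques, N m; "tcp_pos": TCP position; "eef_rot": TCP orientation; "contact_force": force on the tool from outside, world axes, zero at the start; "moment": the same for the moment, N m; "gripper_width": finger opening in m.
Only numpy, scipy, OpenCV 4.12 (cv2) and the standard library are available. Lean on these libraries where they do the work, as an engineer would, in place of code of your own. Each camera call takes 0.05 s, during which the arm holds its last target. There are 200 camera calls.

## Working session

There is one attempt and no reset: what is moved stays moved. The work goes in short steps, Python scripts to look and compute and a tool call to move; the robot and the scene stay as the last step left them, time stands still between calls to the robot, and variables do not carry over. Pictures are saved under pics/ and viewed, about 8 in all and at most 12, crops included, and the job is handed in when it is done.

Besides the shell and the picture viewer there is one more tool, called after "Emit:" as a command line: name --argument value ..., lists and objects as JSON in quotes. step_arm: Moves the arm, as the interface text tells. Its arguments: {"type":"object","properties":{"increments":{"type":"array","items":{"type":"object","properties":{"tx":{"type":"number"},"ty":{"type":"number"},"tz":{"type":"number"},"ax":{"type":"number"},"ay":{"type":"number"},"az":{"type":"number"},"claw":{"type":"number"}}}},"newtons":{"type":"number"}},"required":["increments"]}

```bash
mkdir -p pics; cat > h.py <<'E'
import numpy as np, cv2
from plant import r, optics
def cap(n):
    c=optics.capture(n); 
    d=c["depth"]; v,u=np.mgrid[:384,:512]
    P=np.stack([(u-c["cx"])/c["fx"]*d,(v-c["cy"])/c["fy"]*d,d],-1)
    c["W"]=(P-c["t"])@c["R"]   # R^T (P-t)
    c["W"][d==0]=np.nan
    return c
def save(c,f): cv2.imwrite("pics/"+f,c["image"])
E
python3 - <<'E'
from h import *
a=cap("scene");b=cap("side")
cv2.imwrite("pics/a.png",np.vstack([a["image"],b["image"]])[:, :]) if 0 else None
save(a,"scene0.png");save(b,"side0.png")
np.savez("s0.npz",**{k+"a":a[k] for k in a},**{k+"b":b[k] for k in b})
for c in(a,b):print(-c["R"].T@c["t"],c["R"][2])
print(r.get_state())
E
```

```text
[1.36553191 0.56477571 0.97212997] [-0.58564818 -0.46142601 -0.66640997]
[0.14809246 0.58209711 0.67137469] [ 0.42752434 -0.67799896 -0.59794678]
{'time_s': 0.1, 'joints': array([-4.75504449e+01,  2.05857676e+01,  6.39698040e-01, -1.96057268e-02,
       -7.01348491e+01, -1.65054502e+01]), 'qd': array([ 0.03788937, -0.20555281,  0.14580637,  0.10473531, -0.01206156,
        0.10411102]), 'joint_torque': array([ 1.91098252e-04, -5.84162021e+01,  2.93753278e+01,  7.01547414e+00,
        1.01930840e-02, -6.24458335e-05]), 'tcp_pos': array([ 0.29510584, -0.60662316,  0.24473325]), 'eef_rot': array([ 1.79917179e+02, -5.31958077e-03, -1.54062566e+02]), 'contact_force': array([-0.2953199 , -0.21858158,  0.10992199]), 'moment': array([-0.01056322,  0.00456975,  0.00555507]), 'gripper_width': 0.08728817908361951}
```

View pics/scene0.png

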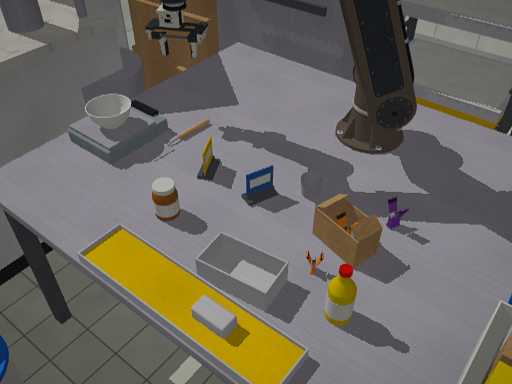

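View pics/side0.png

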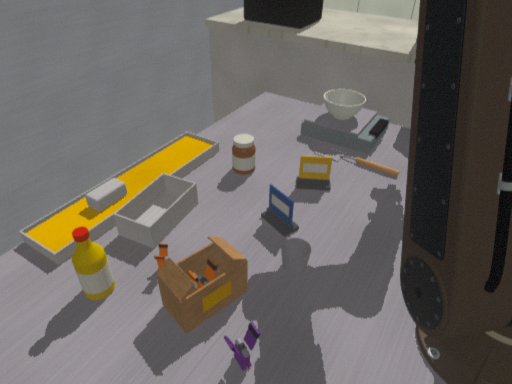

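Scene view: carton at about (347,228) with the orange clip inside, smaller orange clip at (315,262), purple clip at (397,213), yellow card at (207,157), blue card at (260,182). Side view: carton (203,283), yellow card (315,170), blue card (281,208).

```bash
python3 - <<'E'
from h import *
s=np.load("s0.npz")
rois={"a":dict(carton=(305,185,390,265),ycard=(192,132,222,182),blue=(238,160,280,205)),"b":dict(carton=(155,235,252,328),ycard=(292,148,336,192),blue=(258,182,302,238))}
hs={"carton":((5,60,50),(24,190,255)),"ycard":((20,150,80),(35,255,255)),"blue":((100,120,50),(125,255,255))}
for k in("carton","ycard","blue"):
  al=[]
  for c in "ab":
    u0,v0,u1,v1=rois[c][k]; im=s["image"+c]; W=s["W"+c]
    m=cv2.inRange(cv2.cvtColor(im,cv2.COLOR_BGR2HSV),*hs[k])>0
    z=np.zeros_like(m);z[v0:v1,u0:u1]=1;m&=z
    p=W[m];p=p[np.isfinite(p).all(1)];p=p[(p[:,2]>.02)&(p[:,2]<.16)]
    print(k,c,len(p),np.percentile(p,[1,50,99],axis=0).round(4).tolist(),cv2.minAreaRect((p[:,:2]*1000).astype(np.float32)))
    al.append(p)
  p=np.vstack(al);print(" both",cv2.minAreaRect((p[:,:2]*1000).astype(np.float32)))
  if k=="carton":
    for zlo,zhi in((.03,.09),(.09,.1),(.1,.16)):
      q=p[(p[:,2]>zlo)&(p[:,2]<zhi)];print(zlo,cv2.minAreaRect((q[:,:2]*1000).astype(np.float32)))
  else:
    top=p[p[:,2]>.085];print(" top",top.mean(0),cv2.fitLine((top[:,:2]*1000).astype(np.float32),2,0,.01,.01).ravel())
# obstacles: table-top max height grid
for c in "ab":
  im=s["image"+c];u0,v0,u1,v1=rois[c]["carton"]
  cv2.imwrite(f"pics/crop{c}.png",cv2.resize(im[v0:v1,u0:u1],None,fx=4,fy=4,interpolation=2))
A=cv2.imread("pics/cropa.png");B=cv2.imread("pics/cropb.png");h=max(A.shape[0],B.shape[0])
pad=lambda x:cv2.copyMakeBorder(x,0,h-x.shape[0],0,0,0)
cv2.imwrite("pics/crops.png",np.hstack([pad(A),pad(B)]))
print(h,A.shape,B.shape)
for n,(u,v) in dict(syrup=(340,305),syrupcap=(346,270),cup=(311,182),jar=(166,205),tinc=(243,265),small=(315,262),bluec=(260,178)).items():print(n,s["Wa"][v,u])
E
```

```text
carton a 2726 [[0.4533, 0.1162, 0.0219], [0.5361, 0.2091, 0.0745], [0.5761, 0.2852, 0.1228]] ((562.2469482421875, 184.96841430664062), (161.86138916015625, 197.65896606445312), 73.24429321289062)
carton b 4263 [[0.4461, 0.1164, 0.0214], [0.5034, 0.2098, 0.0804], [0.6401, 0.2843, 0.1226]] ((557.2098999023438, 183.78955078125), (159.81494140625, 195.26611328125), 74.06351470947266)
 both ((560.8373413085938, 185.38177490234375), (163.482666015625, 201.52294921875), 74.55172729492188)
0.03 ((560.728759765625, 185.365234375), (161.4732208251953, 200.9590301513672), 73.46488952636719)
0.09 ((510.47064208984375, 199.20730590820312), (163.2177734375, 95.36876678466797), 74.63401794433594)
0.1 ((511.4439697265625, 200.12799072265625), (160.31857299804688, 93.01432037353516), 74.46842956542969)
ycard a 145 [[0.4622, -0.3231, 0.0211], [0.5134, -0.2968, 0.0751], [0.5434, -0.28, 0.0996]] ((503.0069885253906, -301.9938659667969), (94.26448059082031, 5.955865859985352), 26.777015686035156)
ycard b 419 [[0.4585, -0.3249, 0.0237], [0.4966, -0.3037, 0.0719], [0.5348, -0.2839, 0.0986]] ((496.916381835
[... 523 characters left out ...]
.027], [0.4885, -0.0946, 0.0856], [0.5334, -0.0809, 0.0996]] ((495.2186279296875, -98.43540954589844), (6.784729957580566, 86.81941223144531), 67.96056365966797)
 both ((499.6993103027344, -97.25067138671875), (12.330044746398926, 94.23504638671875), 67.91963958740234)
 top [ 0.49794426 -0.09739376  0.0933481 ] [ 9.3455970e-01 -3.5580638e-01  4.9794424e+02 -9.7393761e+01]
372 (320, 340, 3) (372, 388, 3)
syrup [0.74679287 0.31841139 0.07803616]
syrupcap [0.72524222 0.30786107 0.17002392]
cup [0.37298609 0.00216968 0.02198207]
jar [ 0.7475056  -0.23275987  0.06471085]
tinc [ 0.73994235  0.03382638 -0.00102728]
small [0.64843447 0.1927349  0.04176539]
bluec [ 0.49986835 -0.09655127  0.06986   ]
```

View pics/crops.png

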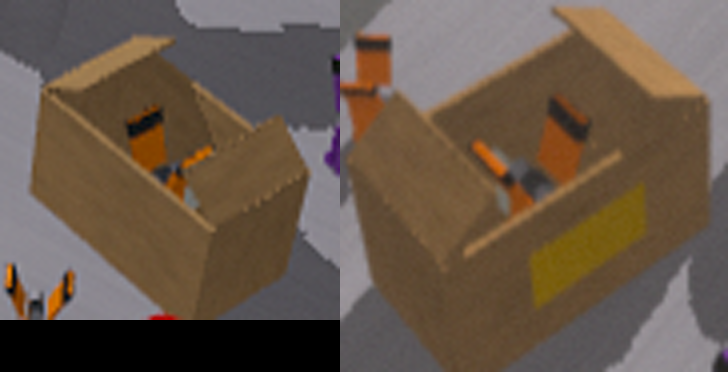

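Crops: in the carton the clip's black-tipped handles lie at left-crop (145,120)/(200,155), right-crop (570,115)/(480,145), with both flaps ajar. The carton centre is about (511,200) mm and its long axis points at 74.5°. I'll start moving and measure the clip on the way.

Emit:
step_arm --increments '[{"tx":12,"ty":45,"az":-2.3,"claw":-1},{"tx":12,"ty":45,"az":-2.3,"claw":-1},{"tx":12,"ty":45,"az":-2.3,"claw":-1},{"tx":12,"ty":45,"az":-2.3,"claw":-1},{"tx":12,"ty":45,"az":-2.3,"claw":-1},{"tx":12,"ty":45,"az":-2.3,"claw":-1},{"tx":12,"ty":45,"az":-2.3,"claw":-1},{"tx":12,"ty":45,"az":-2.3,"claw":-1},{"tx":12,"ty":45,"az":-2.3,"claw":-1},{"tx":12,"ty":45,"az":-2.3,"claw":-1},{"tx":12,"ty":45,"az":-2.3,"claw":-1},{"tx":12,"ty":45,"az":-2.3,"claw":-1}]'

```text
$.increments[0]: bad value
```

```bash
python3 - <<'E'
from h import *
s=np.load("s0.npz")
a=np.deg2rad(74.5);u=np.array([np.cos(a),np.sin(a)]);n=np.array([u[1],-u[0]]);C=np.array([.511,.1997])
P=[]
for c,(u0,v0,u1,v1) in {"a":(305,185,390,265),"b":(155,235,252,328)}.items():
  im=s["image"+c];W=s["W"+c];h=cv2.cvtColor(im,cv2.COLOR_BGR2HSV)
  m=cv2.inRange(h,(3,200,100),(14,255,255))>0
  z=np.zeros_like(m);z[v0:v1,u0:u1]=1;m&=z
  p=W[m];loc=np.c_[(p[:,:2]-C)@n,(p[:,:2]-C)@u,p[:,2]]*1000
  loc=loc[(abs(loc[:,0])<44)&(abs(loc[:,1])<70)]
  for sd in(1,-1):
    q=loc[loc[:,1]*sd>8];print(c,sd,len(q),np.percentile(q,[3,50,97],axis=0).round(1).tolist() if len(q) else 0)
  # carton walls in local frame
  B=W[v0:v1,u0:u1].reshape(-1,3);l=np.c_[(B[:,:2]-C)@n,(B[:,:2]-C)@u,B[:,2]]*1000
  for nm,mk,ax in(("x+",(abs(l[:,1])<55)&(abs(l[:,0]-44)<8),0),("x-",(abs(l[:,1])<55)&(abs(l[:,0]+44)<8),0),("y+",(abs(l[:,0])<30)&(abs(l[:,1]-79)<8),1),("y-",(abs(l[:,0])<30)&(abs(l[:,1]+79)<8),1)):
    q=l[mk&(l[:,2]>30)&(l[:,2]<85)]
    if len(q)>30: print(c,nm,len(q),np.median(q[:,ax]).round(1),"slope deg",np.degrees(np.polyfit(q[:,1-ax],q[:,ax],1)[0]).round(2))
  f=l[(abs(l[:,0])<38)&(l[:,2]>104)&(l[:,2]<150)]
  for sd in(1,-1):
    q=f[f[:,1]*sd>0];print("flap",sd,len(q),np.percentile(q[:,1:],[3,97],axis=0).round(0).tolist())
st=r.get_state();print(st["tcp_pos"],st["eef_rot"],st["joints"].round(1))
E
```

```text
a 1 4 [[4.7, 15.0, 59.0], [14.8, 20.0, 81.1], [15.6, 23.3, 92.0]]
a -1 10 [[-31.7, -25.6, 41.6], [1.9, -18.7, 75.2], [13.6, -9.8, 94.4]]
a x+ 480 44.0 slope deg 0.23
a x- 224 -40.1 slope deg 0.05
a y+ 204 78.2 slope deg -0.42
a y- 114 -75.7 slope deg -0.62
flap 1 341 [[47.0, 104.0], [74.0, 124.0]]
flap -1 122 [[-72.0, 105.0], [-44.0, 122.0]]
b 1 32 [[-14.2, 12.2, 60.3], [-8.1, 21.3, 90.8], [9.9, 24.3, 92.7]]
b -1 89 [[-14.0, -21.3, 57.6], [-3.5, -17.3, 69.1], [9.0, -13.3, 78.8]]
b x+ 424 37.9 slope deg 0.11
b x- 849 -46.2 slope deg 0.39
b y+ 230 76.4 slope deg -0.33
b y- 120 -77.6 slope deg -0.61
flap 1 546 [[45.0, 105.0], [69.0, 123.0]]
flap -1 246 [[-73.0, 105.0], [-46.0, 121.0]]
[ 0.29510584 -0.60662316  0.24473325] [ 1.79917179e+02 -5.31958077e-03 -1.54062566e+02] [-47.6  20.6   0.6  -0.  -70.1 -16.5]
```

Emit:
step_arm --increments '[{"tx":12,"ty":45,"tz":0,"ax":0,"ay":0,"az":-2.3,"claw":-0.99}]'

```text
time_s: 0.2
tcp_pos: [0.3063, -0.5641, 0.2434]
eef_rot: [179.9, -0.1, -156.6]
contact_force: [0.4, 1.3, -0.6]
gripper_width: 0.0839
```

Emit:
step_arm --increments '[{"tx":12,"ty":45,"tz":0,"ax":0,"ay":0,"az":-2.3,"claw":-1},{"tx":12,"ty":45,"tz":0,"ax":0,"ay":0,"az":-2.3,"claw":-1},{"tx":12,"ty":45,"tz":0,"ax":0,"ay":0,"az":-2.3,"claw":-1},{"tx":12,"ty":45,"tz":0,"ax":0,"ay":0,"az":-2.3,"claw":-1},{"tx":12,"ty":45,"tz":0,"ax":0,"ay":0,"az":-2.3,"claw":-1},{"tx":12,"ty":45,"tz":0,"ax":0,"ay":0,"az":-2.3,"claw":-1},{"tx":12,"ty":45,"tz":0,"ax":0,"ay":0,"az":-2.3,"claw":-1},{"tx":12,"ty":45,"tz":0,"ax":0,"ay":0,"az":-2.3,"claw":-1},{"tx":12,"ty":45,"tz":0,"ax":0,"ay":0,"az":-2.3,"claw":-1},{"tx":12,"ty":45,"tz":0,"ax":0,"ay":0,"az":-2.3,"claw":-1},{"tx":12,"ty":45,"tz":0,"ax":0,"ay":0,"az":-2.3,"claw":-1},{"tx":12,"ty":45,"tz":0,"ax":0,"ay":0,"az":-2.3,"claw":-1}]'

```text
time_s: 1.4
tcp_pos: [0.4511, -0.02, 0.2457]
eef_rot: [180.0, 0.0, 176.0]
contact_force: [1.6, -0.5, 0.1]
gripper_width: 0.0003
```

Emit:
step_arm --increments '[{"tx":12,"ty":45,"tz":0,"ax":0,"ay":0,"az":-2.3,"claw":-1},{"tx":12,"ty":45,"tz":0,"ax":0,"ay":0,"az":-2.3,"claw":-1},{"tx":12,"ty":45,"tz":0,"ax":0,"ay":0,"az":-2.3,"claw":-1},{"tx":12,"ty":45,"tz":0,"ax":0,"ay":0,"az":-2.3,"claw":-1},{"tx":12,"ty":45,"tz":0,"ax":0,"ay":0,"az":-2.3,"claw":-1},{"tx":0,"ty":0,"tz":0,"ax":0,"ay":0,"az":0,"claw":-1}]'

```text
time_s: 2.0
tcp_pos: [0.5123, 0.2074, 0.2445]
eef_rot: [-180.0, -0.0, 164.7]
contact_force: [-0.6, -0.7, -1.1]
gripper_width: 0.0002
```

Emit:
step_arm --increments '[{"tx":-1,"ty":-4,"tz":-30,"ax":0,"ay":0,"az":0,"claw":-1},{"tx":-1,"ty":-4,"tz":-30,"ax":0,"ay":0,"az":0,"claw":-1},{"tx":0,"ty":0,"tz":-30,"ax":0,"ay":0,"az":0,"claw":-1},{"tx":0,"ty":0,"tz":-28,"ax":0,"ay":0,"az":0,"claw":-1},{"tx":3.3,"ty":11.5,"tz":0,"ax":0,"ay":0,"az":0,"claw":-1},{"tx":3.3,"ty":11.5,"tz":0,"ax":0,"ay":0,"az":0,"claw":-1},{"tx":3.3,"ty":11.5,"tz":0,"ax":0,"ay":0,"az":0,"claw":-1},{"tx":3.3,"ty":11.5,"tz":0,"ax":0,"ay":0,"az":0,"claw":-1},{"tx":3.3,"ty":11.5,"tz":0,"ax":0,"ay":0,"az":0,"claw":-1},{"tx":3.3,"ty":11.5,"tz":0,"ax":0,"ay":0,"az":0,"claw":-1},{"tx":0,"ty":0,"tz":0,"ax":0,"ay":0,"az":0,"claw":-1}]'

```text
time_s: 3.1
tcp_pos: [0.5298, 0.2661, 0.1281]
eef_rot: [179.9, 0.0, 164.6]
contact_force: [-0.8, 0.7, 0.4]
gripper_width: 0.0004
```

```bash
python3 - <<'E'
from h import *
c=cap("side");save(c,"side1.png")
cv2.imwrite("pics/side1c.png",cv2.resize(c["image"][180:340,140:300],None,fx=3,fy=3,interpolation=2))
E
```

```text
(no output)
```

View pics/side1c.png

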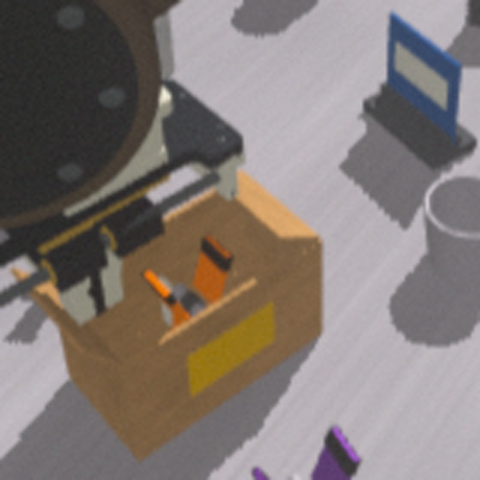

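The picture shows the left flap (crop (40,310)) only about upright, because the fingertips are narrower than their backs. I'll push further.

Emit:
step_arm --increments '[{"tx":2.7,"ty":9.6,"tz":0,"ax":0,"ay":0,"az":0,"claw":-1},{"tx":1.4,"ty":4.8,"tz":0,"ax":0,"ay":0,"az":0,"claw":-1},{"tx":0,"ty":0,"tz":0,"ax":0,"ay":0,"az":0,"claw":-1}]'

```text
time_s: 3.45
tcp_pos: [0.5336, 0.2793, 0.1276]
eef_rot: [180.0, 0.0, 164.6]
contact_force: [-0.3, -0.4, -0.1]
gripper_width: 0.0004
```

```bash
cat >> h.py <<'E'
a=np.deg2rad(74.2);U=np.array([np.cos(a),np.sin(a)]);N=np.array([U[1],-U[0]]);C=np.array([.510,.200])
def flap(c,sd):
    W=c["W"].reshape(-1,3);h=cv2.cvtColor(c["image"],cv2.COLOR_BGR2HSV).reshape(-1,3)
    l=np.c_[(W[:,:2]-C)@N,(W[:,:2]-C)@U*sd,W[:,2]]*1000
    k=(abs(l[:,0])<38)&(l[:,1]>40)&(l[:,1]<125)&(l[:,2]>101)&(l[:,2]<145)&(h[:,0]>5)&(h[:,0]<24)&(h[:,1]>60)
    q=l[k]
    if len(q)<20: return len(q)
    ang=np.arctan2(q[:,2]-98,77-q[:,1]);far=np.hypot(q[:,2]-98,77-q[:,1])>15
    return len(q),np.percentile(ang[far],[10,50,90]).round(2),np.percentile(q[:,1:],[3,97],axis=0).round(0).tolist()
E
python3 - <<'E'
from h import *
for n in("scene","side"):
  c=cap(n);print(n,flap(c,1),flap(c,-1))
E
```

```text
scene (158, array([2.63, 2.69, 2.74]), [[84.0, 102.0], [113.0, 117.0]]) (106, array([0.59, 0.65, 0.75]), [[45.0, 102.0], [75.0, 121.0]])
side (320, array([2.63, 2.67, 2.7 ]), [[83.0, 101.0], [110.0, 115.0]]) (256, array([0.63, 0.69, 0.76]), [[46.0, 102.0], [77.0, 121.0]])
```

Emit:
step_arm --increments '[{"tx":-5.4,"ty":-19.2,"tz":0,"ax":0,"ay":0,"az":0,"claw":-1},{"tx":-5.4,"ty":-19.2,"tz":0,"ax":0,"ay":0,"az":0,"claw":-1},{"tx":-5.4,"ty":-19.2,"tz":0,"ax":0,"ay":0,"az":0,"claw":-1},{"tx":-5.4,"ty":-19.2,"tz":0,"ax":0,"ay":0,"az":0,"claw":-1},{"tx":-5.4,"ty":-19.2,"tz":0,"ax":0,"ay":0,"az":0,"claw":-1},{"tx":-3.3,"ty":-11.5,"tz":0,"ax":0,"ay":0,"az":0,"claw":-1},{"tx":-3.3,"ty":-11.5,"tz":0,"ax":0,"ay":0,"az":0,"claw":-1},{"tx":-3.3,"ty":-11.5,"tz":0,"ax":0,"ay":0,"az":0,"claw":-1},{"tx":-3.3,"ty":-11.5,"tz":0,"ax":0,"ay":0,"az":0,"claw":-1},{"tx":-3.3,"ty":-11.5,"tz":0,"ax":0,"ay":0,"az":0,"claw":-1},{"tx":-1.3,"ty":-4.5,"tz":0,"ax":0,"ay":0,"az":0,"claw":-1},{"tx":0,"ty":0,"tz":0,"ax":0,"ay":0,"az":0,"claw":-1}]'

```text
time_s: 4.75
tcp_pos: [0.4876, 0.1192, 0.1273]
eef_rot: [-179.9, -0.1, 164.5]
contact_force: [0.7, 1.3, -0.7]
gripper_width: 0.0009
```

```bash
python3 - <<'E'
from h import *
for n in("scene","side"):
  c=cap(n);print(n,flap(c,1),flap(c,-1))
st=r.get_state();d=st["tcp_pos"][:2]-C;print(d@N,d@U)
E
```

```text
scene (196, array([2.63, 2.68, 2.73]), [[84.0, 102.0], [113.0, 117.0]]) (129, array([2.59, 2.68, 2.77]), [[78.0, 101.0], [113.0, 117.0]])
side (442, array([2.64, 2.67, 2.7 ]), [[83.0, 101.0], [110.0, 115.0]]) (205, array([2.64, 2.71, 2.77]), [[78.0, 102.0], [113.0, 117.0]])
0.0006406943974220916 -0.08301917976286016
```

Both flaps read about 2.68 rad. I'll move above the centre, open, and measure the clip again.

Emit:
step_arm --increments '[{"tx":0,"ty":0,"tz":30,"ax":0,"ay":0,"az":0,"claw":-1},{"tx":4.5,"ty":16,"tz":30,"ax":0,"ay":0,"az":0,"claw":1},{"tx":4.5,"ty":16,"tz":30,"ax":0,"ay":0,"az":0,"claw":1},{"tx":4.5,"ty":16,"tz":30,"ax":0,"ay":0,"az":0,"claw":1},{"tx":4.5,"ty":16,"tz":0,"ax":0,"ay":0,"az":0,"claw":1},{"tx":4.5,"ty":16,"tz":0,"ax":0,"ay":0,"az":0,"claw":1},{"tx":0,"ty":0,"tz":0,"ax":0,"ay":0,"az":0,"claw":1},{"tx":0,"ty":0,"tz":0,"ax":0,"ay":0,"az":0,"claw":1}]'

```text
time_s: 5.65
tcp_pos: [0.5102, 0.2004, 0.2459]
eef_rot: [-179.9, -0.1, 164.6]
contact_force: [-0.8, -0.5, 0.6]
gripper_width: 0.0508
```

```bash
python3 - <<'E'
from h import *
ims=[]
for n in("scene","side","wrist"):
  c=cap(n);W=c["W"].reshape(-1,3);h=cv2.cvtColor(c["image"],cv2.COLOR_BGR2HSV).reshape(-1,3)
  l=np.c_[(W[:,:2]-C)@N,(W[:,:2]-C)@U,W[:,2]]*1000
  k=(abs(l[:,0])<38)&(abs(l[:,1])<45)&(l[:,2]>58)&(l[:,2]<97)
  for nm,m in(("or",(h[:,0]>2)&(h[:,0]<15)&(h[:,1]>190)&(h[:,2]>60)),("dark",(h[:,2]<60)&(l[:,2]>75))):
    for sd in(1,-1):
      q=l[k&m&(l[:,1]*sd>5)]
      if len(q)>4:print(n,nm,sd,len(q),np.percentile(q,[3,50,97],axis=0).round(1).tolist())
  if n=="wrist":save(c,"wrist2.png");print(-c["R"].T@c["t"])
  print(n,flap(c,1),flap(c,-1))
st=r.get_state();d=st["tcp_pos"][:2]-C;print(d@N,d@U,st["tcp_pos"],st["eef_rot"],st["gripper_width"])
E
```

```text
scene or 1 12 [[1.2, 9.7, 60.1], [6.9, 21.1, 78.1], [17.6, 26.3, 90.4]]
scene or -1 11 [[-6.5, -24.8, 75.1], [4.7, -20.9, 83.3], [14.3, -17.0, 94.2]]
scene dark 1 10 [[-7.5, 20.1, 83.9], [13.3, 25.0, 89.1], [18.5, 28.7, 93.9]]
scene dark -1 29 [[-9.5, -24.5, 82.0], [3.1, -21.6, 86.8], [16.1, -19.4, 93.0]]
scene (194, array([2.63, 2.68, 2.74]), [[85.0, 102.0], [113.0, 117.0]]) (279, array([2.56, 2.66, 2.79]), [[84.0, 101.0], [111.0, 118.0]])
side or 1 38 [[-13.5, 11.8, 62.7], [-7.2, 21.1, 91.3], [11.7, 24.0, 93.2]]
side or -1 109 [[-12.5, -28.7, 59.2], [-2.5, -18.5, 71.8], [11.9, -13.9, 93.5]]
side dark -1 31 [[-13.1, -26.7, 84.0], [-4.0, -23.3, 87.7], [12.5, -22.2, 90.3]]
side (430, array([2.63, 2.67, 2.71]), [[84.0, 102.0], [110.0, 115.0]]) (434, array([2.65, 2.7 , 2.78]), [[88.0, 102.0], [113.0, 116.0]])
wrist or 1 10 [[-11.7, 7.5, 58.2], [-11.3, 12.4, 69.7], [-2.9, 15.8, 82.1]]
wrist or -1 235 [[-11.0, -21.0, 59.7], [0.9, -17.8, 72.4], [11.9, -13.5, 82.2]]
wrist dark 1 68 [[-12.1, 17.5, 87.5], [-1.3, 18.4, 90.4], [13.0, 20.9, 93.1]]
wrist dark -1 93 [[-12.1, -25.5, 85.9], [0.3, -23.3, 89.6], [13.9, -22.4, 93.3]]
[0.42870073 0.22211316 0.38681592]
wrist (3739, array([2.52, 2.58, 2.61]), [[79.0, 102.0], [109.0, 117.0]]) (3768, array([2.6 , 2.63, 2.67]), [[84.0, 102.0], [113.0, 119.0]])
0.00051422200743735 -1.5270606585712193e-05 [0.51049064 0.19984529 0.24680818] [-1.79922686e+02 -5.14782174e-02  1.64528730e+02] 0.06299004104717346
```

View pics/wrist2.png

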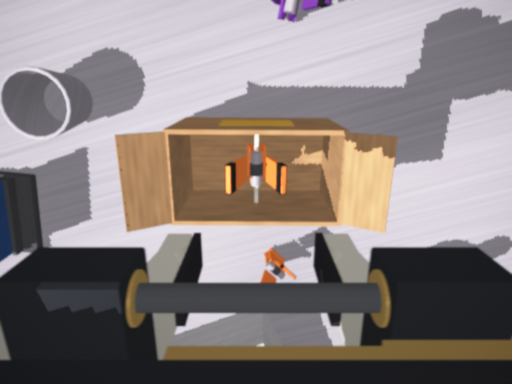

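Wrist view: the clip is centred on the divider at (256,172), handles at (231,178) and (281,178), aligned with the fingers. Both flaps are folded outward. Next I descend.

Emit:
step_arm --increments '[{"tx":0,"ty":-1,"tz":0,"ax":0,"ay":0,"az":0,"claw":1},{"tx":0,"ty":0,"tz":0,"ax":0,"ay":0,"az":0,"claw":1},{"tx":0,"ty":0,"tz":0,"ax":0,"ay":0,"az":0,"claw":1},{"tx":0,"ty":0,"tz":-30,"ax":0,"ay":0,"az":0,"claw":1},{"tx":0,"ty":0,"tz":-30,"ax":0,"ay":0,"az":0,"claw":1},{"tx":0,"ty":0,"tz":-30,"ax":0,"ay":0,"az":0,"claw":1},{"tx":0,"ty":0,"tz":-20,"ax":0,"ay":0,"az":0,"claw":1},{"tx":0,"ty":0,"tz":-20,"ax":0,"ay":0,"az":0,"claw":1},{"tx":0,"ty":0,"tz":-20,"ax":0,"ay":0,"az":0,"claw":1},{"tx":0,"ty":0,"tz":-12,"ax":0,"ay":0,"az":0,"claw":1},{"tx":0,"ty":0,"tz":0,"ax":0,"ay":0,"az":0,"claw":1}]'

```text
time_s: 6.9
tcp_pos: [0.5101, 0.1988, 0.0841]
eef_rot: [-179.9, -0.1, 164.5]
contact_force: [-0.5, 0.7, 0.4]
gripper_width: 0.0878
```

Squeeze.

Emit:
step_arm --increments '[{"tx":0,"ty":0,"tz":0,"ax":0,"ay":0,"az":0,"claw":-1},{"tx":0,"ty":0,"tz":0,"ax":0,"ay":0,"az":0,"claw":-1},{"tx":0,"ty":0,"tz":0,"ax":0,"ay":0,"az":0,"claw":-1},{"tx":0,"ty":0,"tz":0,"ax":0,"ay":0,"az":0,"claw":-1},{"tx":0,"ty":0,"tz":0,"ax":0,"ay":0,"az":0,"claw":-1},{"tx":0,"ty":0,"tz":0,"ax":0,"ay":0,"az":0,"claw":-1},{"tx":0,"ty":0,"tz":0,"ax":0,"ay":0,"az":0,"claw":-1},{"tx":0,"ty":0,"tz":0,"ax":0,"ay":0,"az":0,"claw":-1},{"tx":0,"ty":0,"tz":0,"ax":0,"ay":0,"az":0,"claw":-1},{"tx":0,"ty":0,"tz":0,"ax":0,"ay":0,"az":0,"claw":-1}]' --newtons 40

```text
time_s: 7.9
tcp_pos: [0.512, 0.1986, 0.0881]
eef_rot: [-180.0, 0.1, 164.6]
contact_force: [-1.6, -7.8, 21.3]
gripper_width: 0.0264
```

Fully squeezed, at 26 mm. Now lift slowly at first.

Emit:
step_arm --increments '[{"tx":0,"ty":0,"tz":4,"ax":0,"ay":0,"az":0,"claw":-1},{"tx":0,"ty":0,"tz":4,"ax":0,"ay":0,"az":0,"claw":-1},{"tx":0,"ty":0,"tz":8,"ax":0,"ay":0,"az":0,"claw":-1},{"tx":0,"ty":0,"tz":15,"ax":0,"ay":0,"az":0,"claw":-1},{"tx":0,"ty":0,"tz":20,"ax":0,"ay":0,"az":0,"claw":-1},{"tx":0,"ty":0,"tz":20,"ax":0,"ay":0,"az":0,"claw":-1},{"tx":0,"ty":0,"tz":20,"ax":0,"ay":0,"az":0,"claw":-1},{"tx":0,"ty":0,"tz":20,"ax":0,"ay":0,"az":0,"claw":-1},{"tx":0,"ty":0,"tz":20,"ax":0,"ay":0,"az":0,"claw":-1},{"tx":0,"ty":0,"tz":20,"ax":0,"ay":0,"az":0,"claw":-1},{"tx":0,"ty":0,"tz":0,"ax":0,"ay":0,"az":0,"claw":-1},{"tx":0,"ty":0,"tz":0,"ax":0,"ay":0,"az":0,"claw":-1}]'

```text
time_s: 9.1
tcp_pos: [0.5107, 0.1997, 0.2368]
eef_rot: [180.0, 0.0, 164.5]
contact_force: [-0.4, 0.2, -0.8]
gripper_width: 0.026
```

```bash
python3 - <<'E'
from h import *
c=cap("side");st=r.get_state();save(c,"side3.png")
t=st["tcp_pos"];p=c["R"]@(t-[0,0,.04])+c["t"];u,v=int(p[0]/p[2]*c["fx"]+c["cx"]),int(p[1]/p[2]*c["fy"]+c["cy"])
v0,u0=max(0,v-70),max(0,u-70);print(u0,v0,t,st["contact_force"],st["gripper_width"])
cv2.imwrite("pics/side3c.png",cv2.resize(c["image"][v0:v0+140,u0:u0+140],None,fx=4,fy=4,interpolation=2))
print(flap(c,1),flap(c,-1))
E
```

```text
127 159 [0.5104075  0.19935921 0.23607162] [-0.95544664  0.05609906 -0.829142  ] 0.026378498814757362
(440, array([2.63, 2.67, 2.71]), [[84.0, 101.0], [110.0, 115.0]]) (445, array([2.65, 2.71, 2.79]), [[87.0, 101.0], [113.0, 116.0]])
```

View pics/side3c.png

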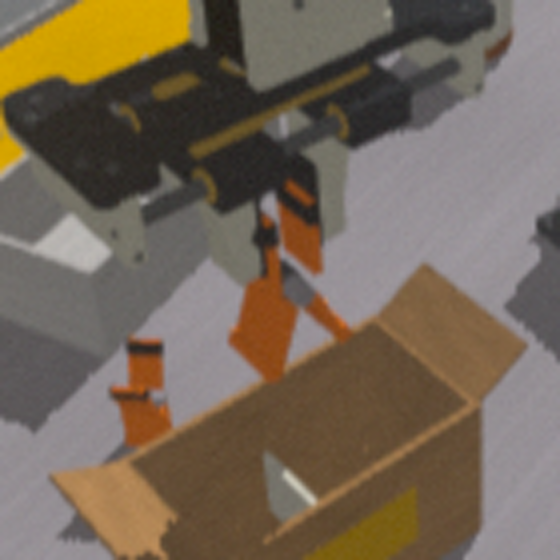

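The clip hangs in the fingers, squeezed open at crop (280,300), upright, with both flaps still back. Now over to the yellow card, turning +42°.

Emit:
step_arm --increments '[{"tx":0,"ty":-10,"tz":10,"ax":0,"ay":0,"az":1,"claw":-1},{"tx":0,"ty":-20,"tz":10,"ax":0,"ay":0,"az":2,"claw":-1},{"tx":-1,"ty":-33,"tz":0,"ax":0,"ay":0,"az":2.7,"claw":-1},{"tx":-1,"ty":-33,"tz":0,"ax":0,"ay":0,"az":2.7,"claw":-1},{"tx":-1,"ty":-33,"tz":0,"ax":0,"ay":0,"az":2.7,"claw":-1},{"tx":-1,"ty":-33,"tz":0,"ax":0,"ay":0,"az":2.7,"claw":-1},{"tx":-1,"ty":-33,"tz":0,"ax":0,"ay":0,"az":2.7,"claw":-1},{"tx":-1,"ty":-33,"tz":0,"ax":0,"ay":0,"az":2.7,"claw":-1},{"tx":-1,"ty":-33,"tz":0,"ax":0,"ay":0,"az":2.7,"claw":-1},{"tx":-1,"ty":-33,"tz":0,"ax":0,"ay":0,"az":2.7,"claw":-1},{"tx":-1,"ty":-33,"tz":0,"ax":0,"ay":0,"az":2.7,"claw":-1},{"tx":-1,"ty":-33,"tz":0,"ax":0,"ay":0,"az":2.7,"claw":-1}]'

```text
time_s: 10.35
tcp_pos: [0.5001, -0.1618, 0.2555]
eef_rot: [180.0, -0.1, -165.3]
contact_force: [0.9, -0.5, -1.0]
gripper_width: 0.0261
```

Emit:
step_arm --increments '[{"tx":-1,"ty":-33,"tz":0,"ax":0,"ay":0,"az":2.7,"claw":-1},{"tx":-1,"ty":-33,"tz":0,"ax":0,"ay":0,"az":2.7,"claw":-1},{"tx":-1,"ty":-33,"tz":0,"ax":0,"ay":0,"az":2.7,"claw":-1},{"tx":0,"ty":-28,"tz":0,"ax":0,"ay":0,"az":2.7,"claw":-1},{"tx":0,"ty":-16,"tz":0,"ax":0,"ay":0,"az":1.5,"claw":-1},{"tx":0,"ty":0,"tz":0,"ax":0,"ay":0,"az":0,"claw":-1},{"tx":0,"ty":0,"tz":0,"ax":0,"ay":0,"az":0,"claw":-1}]'

```text
time_s: 11.05
tcp_pos: [0.4973, -0.3035, 0.2553]
eef_rot: [179.9, -0.1, -153.3]
contact_force: [-0.1, -0.4, -0.5]
gripper_width: 0.0259
```

```bash
cat > m.py <<'E'
from h import *
t=r.get_state();T=t["tcp_pos"];print(T,t["eef_rot"],t["gripper_width"])
b=np.deg2rad(26.8);E=np.array([np.cos(b),np.sin(b)]);M=np.array([-E[1],E[0]])
for n in("scene","side","wrist"):
  c=cap(n);W=c["W"].reshape(-1,3);h=cv2.cvtColor(c["image"],cv2.COLOR_BGR2HSV).reshape(-1,3)
  near=np.linalg.norm(W[:,:2]-[.5,-.304],axis=1)<.075
  for nm,k in(("card",(h[:,0]>19)&(h[:,0]<36)&(h[:,1]>140)&(W[:,2]>.08)&(W[:,2]<.108)),("orange",(h[:,0]>2)&(h[:,0]<15)&(h[:,1]>190)&(h[:,2]>60)&(W[:,2]>.07))):
    q=W[near&k]
    if len(q)<8:print(n,nm,len(q));continue
    l=np.c_[(q[:,:2]-T[:2])@E,(q[:,:2]-T[:2])@M,q[:,2]]*1000
    print(n,nm,len(q),np.percentile(l,[2,50,98],axis=0).round(1).tolist(),"ang",(26.8+np.degrees(np.polyfit(l[:,0],l[:,1],1)[0])).round(1))
    if nm=="orange":
      for zz in range(int(l[:,2].min())//10*10,int(l[:,2].max()),10):
        g=l[(l[:,2]>=zz)&(l[:,2]<zz+10)]
        if len(g)>3:print("   z",zz,len(g),np.percentile(g[:,:2],[5,50,95],axis=0).round(1).tolist())
  save(c,n+"_m.png")
a,bb,w=[cv2.imread(f"pics/{n}_m.png") for n in("scene","side","wrist")]
cv2.imwrite("pics/m.png",np.hstack([cv2.resize(a[90:190,155:255],(400,400),interpolation=2),cv2.resize(bb[85:205,255:375],(400,400),interpolation=2)]))
E
python3 m.py
```

```text
[ 0.49732782 -0.30348212  0.25533639] [ 1.79906739e+02 -8.18172444e-02 -1.53251386e+02] 0.02586561938488173
scene card 64 [[-33.7, -4.6, 80.5], [5.8, -0.9, 93.3], [46.6, 1.1, 100.7]] ang 27.4
scene orange 47 [[-13.7, -14.0, 182.8], [12.6, -6.7, 216.4], [21.1, 22.9, 265.7]] ang 15.8
   z 180 7 [[-13.2, -9.5], [13.9, 19.6], [19.2, 23.2]]
   z 190 5 [[-10.9, -13.1], [14.9, -11.0], [20.3, 16.9]]
   z 200 6 [[-5.5, -10.3], [17.8, 0.6], [19.1, 13.1]]
   z 210 6 [[7.5, -6.7], [18.3, 0.5], [21.6, 9.5]]
   z 220 4 [[-0.5, -10.3], [5.5, -8.3], [10.3, 10.8]]
   z 230 4 [[-4.4, -12.3], [8.4, -8.5], [10.4, -7.6]]
   z 250 6 [[-2.2, -9.5], [14.0, -6.8], [17.2, 13.0]]
   z 260 6 [[-12.2, -12.9], [4.6, -9.6], [15.2, 13.5]]
side card 184 [[-41.6, -4.6, 80.5], [-1.5, -0.1, 90.3], [41.1, 3.1, 99.0]] ang 26.6
side orange 163 [[-16.6, 8.4, 184.0], [-1.3, 15.5, 199.1], [13.5, 24.6, 226.0]] ang 26.0
   z 180 37 [[-15.0, 18.1], [-0.9, 22.4], [12.1, 25.0]]
   z 190 50 [[-16.3, 12.3], [-0.7, 16.8], [12.6, 20.6]]
   z 200 48 [[-15.0, 9.6], [-1.9, 13.3], [13.7, 16.2]]
   z 210 22 [[-14.4, 7.6], [-3.7, 11.4], [11.9, 14.0]]
   z 220 6 [[-8.8, 12.1], [-0.9, 13.8], [7.3, 16.2]]
wrist card 343 [[-44.9, -5.7, 89.2], [-17.1, -3.8, 100.9], [22.7, -2.1, 102.4]] ang 27.3
wrist orange 2104 [[-17.8, -14.2, 189.4], [-9.5, 8.9, 228.2], [11.7, 21.6, 268.9]] ang 33.6
   z 180 65 [[-17.9, -20.1], [-13.8, 21.6], [10.6, 22.5]]
   z 190 368 [[-17.8, -15.3], [-6.5, 18.3], [9.4, 21.3]]
   z 200 167 [[-17.9, -12.2], [-15.0, 12.4], [-5.4, 14.7]]
   z 210 432 [[-17.6, -8.8], [-5.1, 7.2], [13.1, 10.3]]
   z 220 58 [[-13.7, -11.0], [-12.9, 8.5], [6.6, 12.6]]
   z 230 190 [[-13.7, -12.3], [-13.2, 8.4], [0.6, 12.8]]
   z 240 207 [[-13.7, -12.1], [-13.1, 8.4], [-1.5, 12.5]]
   z 250 103 [[-13.7, -12.3], [-13.2, 8.5], [-6.8, 12.5]]
   z 260 514 [[-12.3, -12.2], [-6.8, -8.3], [-0.9, 12.7]]
```

View pics/m.png

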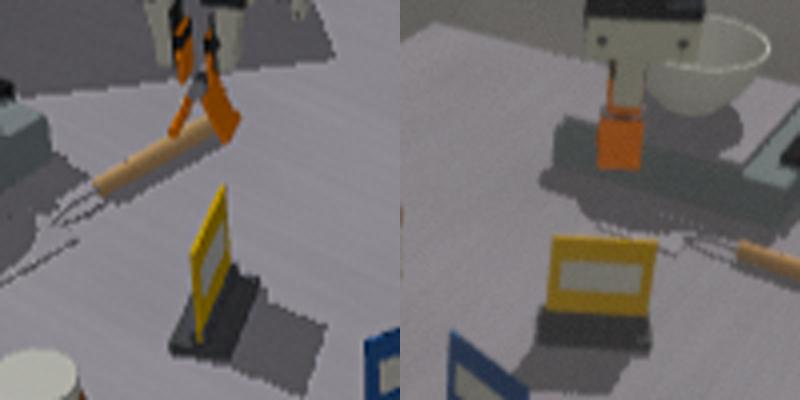

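View pics/wrist_m.png

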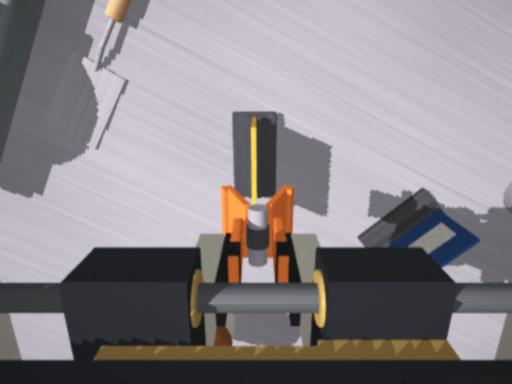

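Two views plus wrist: the clip hangs open above the card, lined up with it. The card edge at wrist (254,160) is about 3–4 mm to the side of the clip's mid-plane. I'll correct that and descend.

Emit:
step_arm --increments '[{"tx":2.5,"ty":-2.7,"tz":0,"ax":0,"ay":0,"az":0.4,"claw":-1},{"tx":0,"ty":0,"tz":-15,"ax":0,"ay":0,"az":0,"claw":-1},{"tx":0,"ty":0,"tz":-15,"ax":0,"ay":0,"az":0,"claw":-1},{"tx":0,"ty":0,"tz":-15,"ax":0,"ay":0,"az":0,"claw":-1},{"tx":0,"ty":0,"tz":-10,"ax":0,"ay":0,"az":0,"claw":-1},{"tx":0,"ty":0,"tz":-10,"ax":0,"ay":0,"az":0,"claw":-1},{"tx":0,"ty":0,"tz":0,"ax":0,"ay":0,"az":0,"claw":-1},{"tx":0,"ty":0,"tz":0,"ax":0,"ay":0,"az":0,"claw":-1}]'

```text
time_s: 12.0
tcp_pos: [0.5006, -0.3063, 0.1918]
eef_rot: [-180.0, -0.0, -152.7]
contact_force: [-0.4, 0.3, -0.4]
gripper_width: 0.0259
```

```bash
python3 m.py
```

```text
[ 0.50059588 -0.30632804  0.19184641] [-1.79983174e+02 -4.03274977e-03 -1.52736930e+02] 0.025946367463579274
scene card 50 [[-24.9, 0.5, 81.0], [16.9, 2.8, 93.8], [47.4, 5.2, 100.6]] ang 27.5
scene orange 52 [[-14.9, -15.3, 120.7], [13.1, 1.8, 157.5], [19.3, 22.8, 202.3]] ang 11.0
   z 120 5 [[-9.6, -17.9], [17.6, 16.5], [18.5, 23.4]]
   z 130 9 [[-12.4, -12.2], [16.4, 13.0], [18.6, 17.6]]
   z 140 9 [[-12.5, -5.4], [15.7, 10.6], [19.9, 11.6]]
   z 160 5 [[-1.7, -10.2], [11.3, -7.9], [13.4, 10.0]]
   z 180 8 [[-4.8, -11.5], [12.2, -7.6], [16.2, 12.9]]
   z 190 6 [[-2.5, -12.9], [12.6, -8.4], [18.3, 14.1]]
   z 200 4 [[-1.3, -11.0], [8.5, -8.4], [11.3, 8.9]]
side card 187 [[-43.2, -0.3, 80.7], [-3.4, 3.7, 90.6], [39.5, 7.9, 99.4]] ang 27.2
side orange 140 [[-16.6, 8.3, 121.8], [-1.7, 15.1, 136.7], [13.7, 23.6, 150.5]] ang 27.1
   z 120 43 [[-15.4, 16.4], [-1.8, 19.4], [9.7, 23.9]]
   z 130 42 [[-14.7, 12.1], [-0.6, 15.5], [13.0, 18.0]]
   z 140 47 [[-16.1, 8.4], [-2.5, 11.6], [13.8, 15.1]]
   z 150 8 [[-12.9, 7.7], [2.1, 9.7], [10.9, 12.2]]
wrist card 339 [[-46.5, -1.4, 86.3], [-26.5, 0.3, 100.9], [-0.1, 1.9, 102.3]] ang 27.6
wrist orange 2147 [[-18.2, -15.1, 125.4], [-10.1, 8.2, 163.5], [11.1, 20.9, 205.1]] ang 33.2
   z 120 327 [[-18.2, -20.3], [-5.7, 18.9], [9.8, 21.5]]
   z 130 184 [[-18.3, -15.0], [-13.4, 14.5], [0.5, 16.6]]
   z 140 163 [[-18.2, -11.6], [-16.6, 10.2], [-7.7, 12.9]]
   z 150 393 [[-17.9, -9.5], [-3.8, 6.3], [12.6, 8.4]]
   z 160 126 [[-14.2, -12.2], [-13.5, 7.8], [4.6, 11.7]]
   z 170 211 [[-14.2, -12.9], [-13.5, -8.9], [-1.4, 12.0]]
   z 180 207 [[-14.1, -13.2], [-13.6, 7.8], [-8.1, 11.8]]
   z 190 19 [[-14.4, -13.0], [-13.9, 8.4], [-13.4, 11.7]]
   z 200 517 [[-12.6, -12.8], [-7.1, -8.9], [-1.3, 12.0]]
```

Centred now: the card lies within about 1 mm of the mid-plane and the angle agrees to about 0.3°. Final descent of 39 mm.

Emit:
step_arm --increments '[{"tx":0,"ty":0.5,"tz":-8,"ax":0,"ay":0,"az":0,"claw":-1},{"tx":0,"ty":0,"tz":-8,"ax":0,"ay":0,"az":0,"claw":-1},{"tx":0,"ty":0,"tz":-8,"ax":0,"ay":0,"az":0,"claw":-1},{"tx":0,"ty":0,"tz":-8,"ax":0,"ay":0,"az":0,"claw":-1},{"tx":0,"ty":0,"tz":-7,"ax":0,"ay":0,"az":0,"claw":-1},{"tx":0,"ty":0,"tz":0,"ax":0,"ay":0,"az":0,"claw":-1},{"tx":0,"ty":0,"tz":0,"ax":0,"ay":0,"az":0,"claw":-1},{"tx":0,"ty":0,"tz":0,"ax":0,"ay":0,"az":0,"claw":-1}]'

```text
time_s: 12.95
tcp_pos: [0.5006, -0.3059, 0.1529]
eef_rot: [-180.0, 0.0, -152.8]
contact_force: [-0.6, -0.4, -1.8]
gripper_width: 0.0261
```

```bash
python3 m.py; python3 - <<'E'
from h import *
for n in("scene","side"):
  c=cap(n);print(flap(c,1),flap(c,-1))
  W=c["W"].reshape(-1,3);h=cv2.cvtColor(c["image"],cv2.COLOR_BGR2HSV).reshape(-1,3)
print(r.get_state()["contact_force"])
E
```

```text
[ 0.50063406 -0.30586078  0.15287979] [-1.79975610e+02  1.82031224e-02 -1.52751533e+02] 0.026134304623335256
scene card 34 [[4.1, 0.2, 80.5], [25.3, 2.8, 93.6], [46.9, 4.6, 99.5]] ang 27.5
scene orange 50 [[-14.5, -18.1, 81.3], [11.0, -7.6, 120.2], [21.3, 22.8, 163.0]] ang 2.8
   z 80 13 [[-13.1, -18.2], [7.8, 17.2], [20.1, 23.5]]
   z 100 5 [[-12.4, -9.9], [13.8, -5.5], [19.1, 11.6]]
   z 110 4 [[5.3, -3.7], [13.9, 6.7], [23.3, 9.3]]
   z 120 5 [[-0.5, -9.8], [12.9, -9.0], [16.3, -7.7]]
   z 130 5 [[0.8, -12.5], [10.9, -7.6], [12.2, 10.4]]
   z 140 6 [[-4.0, -12.1], [12.2, -7.8], [15.3, 13.1]]
   z 150 4 [[6.5, -12.4], [11.9, 2.4], [15.2, 13.1]]
   z 160 5 [[-10.1, -11.4], [-0.5, -9.6], [14.1, 6.6]]
side card 109 [[-44.8, -0.7, 80.7], [15.8, 3.3, 89.7], [39.4, 6.4, 98.5]] ang 27.1
side orange 130 [[-16.8, 7.8, 82.6], [-2.4, 15.8, 96.7], [13.5, 22.6, 111.9]] ang 27.6
   z 80 34 [[-15.7, 16.7], [-2.1, 19.3], [10.8, 23.0]]
   z 90 44 [[-16.4, 11.9], [-2.5, 16.7], [11.8, 20.2]]
   z 100 41 [[-15.5, 8.0], [-1.7, 12.3], [12.1, 15.8]]
   z 110 11 [[-14.9, 7.5], [-3.9, 10.0], [11.8, 13.8]]

[... 299 characters left out ...]
00 161 [[-18.4, -11.6], [-16.1, 10.9], [-7.0, 13.3]]
   z 110 400 [[-18.1, -9.3], [-4.5, 6.6], [12.5, 9.0]]
   z 120 117 [[-14.4, -12.0], [-13.7, 8.0], [4.4, 12.1]]
   z 130 199 [[-14.3, -12.6], [-13.7, -8.7], [-2.0, 12.3]]
   z 140 210 [[-14.3, -12.8], [-13.7, 8.0], [-7.9, 12.1]]
   z 150 29 [[-14.3, -12.8], [-13.8, -9.0], [-13.6, 11.7]]
   z 160 511 [[-12.7, -12.6], [-7.5, -8.7], [-1.6, 12.3]]
(189, array([2.64, 2.69, 2.74]), [[84.0, 102.0], [113.0, 116.0]]) (273, array([2.57, 2.67, 2.77]), [[83.0, 101.0], [111.0, 117.0]])
(424, array([2.63, 2.67, 2.71]), [[84.0, 102.0], [110.0, 115.0]]) (434, array([2.66, 2.71, 2.8 ]), [[87.0, 101.0], [113.0, 116.0]])
[-0.16683719  0.59541792 -0.40903711]
```

View pics/m.png

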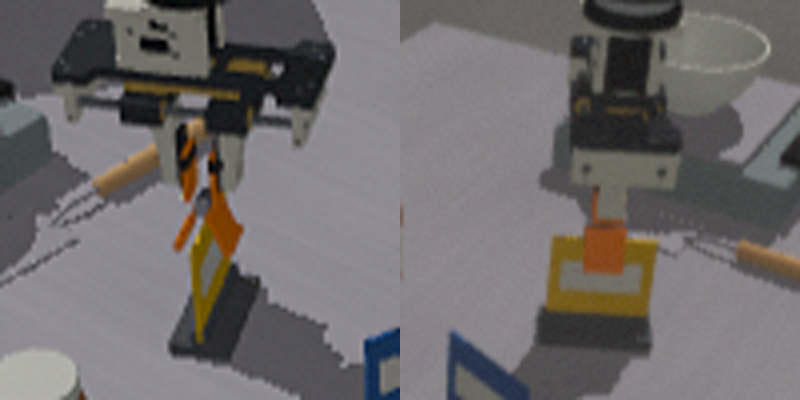

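View pics/wrist_m.png

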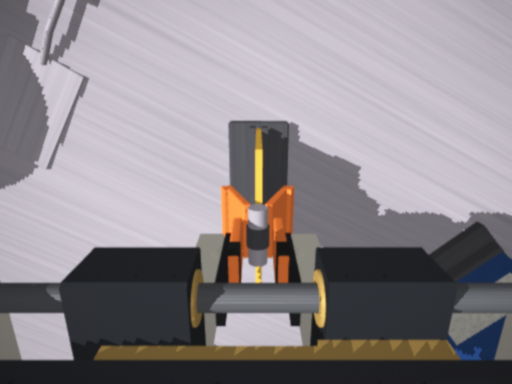

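The pictures show the clip astride the card's edge, open, with the card mid-gap (wrist (258,165) between jaws at 222 and 294). No contact force. I'm handing in.

```bash
python3 -c "
from plant import r
print(r.close_job()); s=r.get_state(); print(s['time_s'],s['tcp_pos'],s['gripper_width'],s['contact_force'])"
```

```text
the job is handed in; nothing more can be done
None
the job is handed in; nothing more can be done
```

I folded both carton flaps back, squeezed the orange clip free and lifted it out. It is now held squeezed open astride the yellow card's top edge, and the job is handed in at about 13 s of the 64 s. No verdict was reported.

Last checks before handing in:
- **Flaps:** both measured about 2.67–2.71 rad in the scene and side views, against the 1.75 rad needed.
- **Grip:** finger opening 26 mm, which means the handles are at or near the stop. The grip was set at 40 N.
- **Alignment:** clip and card edge lined up within about 1°. The card was about 0–1 mm off the clip's mid-plane across, and about 2 mm or less off centre along the edge.
- **Height:** the edge is about 18–24 mm below the barrel. The spread comes from the wrist view putting the barrel a few millimetres lower than the jaw tips suggest.
- **Contact:** the external force read under 1 N, which is sensor noise level, so it cannot confirm the 0.3 N limit. The pictures show clear gaps on both sides of the card, and the card measured in the same place before and after the descent.

The first move call was refused as a bad value and went through once every field was filled in. The clip nudged the tool up about 4 mm with 21 N while being squeezed in the carton, and this cleared on lifting. I did not separately re-measure the blue card, cup, tin, jar, syrup or spatula at the end, but nothing came near them during the moves.

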